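Dock the carrier bar and lock it with the pin

ROBOT

A 6-joint arm with a two-finger parallel gripper is mounted at the origin on a cart in front of the work surface, level with it; the furniture and walls round the work are solid. World frame = base frame: x ahead of the robot, y to its left, z up, the work surface at z = 0. Lengths are in m, angles in degrees, forces in N, time in s.
With the tool pointing down it reaches from about 0.275 to 0.825 m from the base axis. Payload 5.2 kg.
Tool frame: the origin (TCP) lies midway between the tips of the shut fingers; the grasp point (between the pads) lies 19 mm behind it (env.hold_point_z is the distance from the TCP to the grasp point, in m); z points along the fingers, y is the direction in which the jaws open and shut (so a half turn about z gives the same grasp; the last joint's range is limited). The gripper opens to 93 mm and grips with 3 to 60 N. Pads are 15 mm wide; open, the fingers measure 128 mm over their backs; the gripper's body (75 mm by 188 mm) begins 65 mm behind the grasp point.
Start: joints at [60.229, 14.817, 87.949, -0, 77.235, -11.62], TCP at [0.171, 0.523, 0.185] pointing down, gripper open.
Joint ranges: [-179.93, 179.93], [-52.35, 119.4], [10.71, 147.94], [-69.91, 249.91], [12.55, 155.21], [-178.61, 178.61]. Speed limits (degrees/s): [147.25, 147.25, 180, 180, 180, 180].

INTERFACE

Orientations are given as [roll, pitch, yaw] about the fixed x, y, z axes, in that order (R = Rz(yaw) Ry(pitch) Rx(roll)).
In Python, from rig import monitor, viewer, job, env gives the robot as it stands. The module is installed in compiled form; this text tells all that it offers.
- The arm moves only by the tool servo_tool, never from a script. Its argument "moves" is a list of rows, each an object of numbers: "x", "y", "z": the shift along the tool's x, y, z in m; "ax", "ay", "az": the turn, a rotation vector about the tool's x, y, z in degrees; "gripper": the opening, from -1 (shut) to 1 (fully open). A call has 1 to 12 rows; each row is the pose to reach, as a shift and turn from the pose measured when the call began, along the tool's axes at that moment; what a row does not reach only later rows make up. A row lasts 1/10 s, in which the tool goes at most 50 mm and 8.59 degrees, less where a joint would pass 70% of its speed; a pose out of reach is approached as far as the arm can. A call with a gripper value outside its range is refused whole. The fingers move at their own pace and stop on an object; "newtons" is the grip in N (left out, the last holds). Time passes only in rows, so rows that repeat a pose let the fingers close. It gives the time, the measured TCP pose, the force and the opening at its end, in the units of the state.
- monitor.read_state(): the state, without advancing time (a new reading comes with each control period).
- viewer.camera(name): name is "side" or "top"; returns the picture (400x640x3 uint8, red, green, blue); there is no depth.
- viewer.camera_info(name): a dict with "camera_matrix" (3x3 intrinsics, pixels), "k1" (the pictures are not rectified: a ray, as slopes to the right and down, at radius r is drawn at 1 + k1 r^2 times it, then the intrinsics apply), "R" (3x3) and "t" (3): a world point X has camera coordinates R X + t. Camera axes: x right, y down, z forward; pixel columns grow to the right and rows downward; lengths in m; the calibration is good to about 2 mm. A picture is of the moment at which its call begins. camera_info takes no time and is no camera call.
- job.close_job(): hands the job in, once; it reports no verdict.
The state is a dict: "clock": time; "joint_positions": joint angles; "qvel": joint speeds; "tau": joint torques, N m; "tool_pos": TCP position; "tool_rot": TCP orientation; "force": force on the tool from outside, world axes, zero at the start; "wrist_torque": the same for the moment, N m; "opening": opening from 0.0 (shut) to 1.0 (fully open).
Only numpy, scipy, OpenCV 4.12 (cv2) and the standard library are available. Lean on these libraries where they do the work, as an engineer would, in place of code of your own. Each camera call takes 0.05 s, during which the arm holds its last target. There are 200 camera calls.

TASK

The steel carrier bar is parked head-first in its grey dust cover with only its flat tongue sticking out. Take it out and dock it in the aluminium shoe: the tongue goes under the shoe's roof until the bar's shoulder is right up against the roof's front edge. Then take the locking pin from its stand, drop it down through the roof, the tongue and the base until its black head sits on the roof, and let go; leave the other things on the bench where they are.

Things in the scene. Friction and masses are not known exactly. Their poses are not given: they have to be found in the camera images.
- cover_mouth (a point): Fixed grey dust cover: hood 50 wide, 72 deep, top 55 above the bench, open at one end. The point: middle of the open end at floor level, 10 above the bench. +y points into the hood; the bar comes out along -y; x across, z up. Inside 40 wide, 41 high. In front of the mouth a rail 16 wide, 10 high runs 52 along -y under the tongue.
- bar_tongue (a point): Point in the bar's tongue (24 wide, 12 thick, 75 long), 50 from the shoulder's front face, on the mid-line, 6 above the underside. -y points to the tongue's tip, +y to the head, x across, z up. At the start the bar lies flat on the cover's floor (underside 10 above the bench), head and shoulder in the hood, 60 to 72 of tongue outside.
- bar_head (a point): Middle of the bar's head block, 18 wide across x, half-way up: 28 behind the shoulder's front face, 18 above the underside. Axes as bar_tongue. It can be gripped across x once the bar is out of the cover.
- bar_hole (a point): Centre of the hole in the tongue, 45 from the shoulder's front face, 6 above the underside. Axes as bar_tongue.
- shoe_mouth (a point): Fixed aluminium shoe. The point: middle of the slot's mouth, at the roof's front edge, on the slot floor 8 above the bench. -y points into the slot, x across, z up. Slot 26.4 wide, 15 high, 85 long, sides flaring to about 36 at the mouth. Roof 50 wide, 8 thick, top 31 above the bench. The floor plate (64 wide, 8 thick) runs on 55 in front (+y).
- shoe_hole (a point): Centre of the 12 mm hole through the roof, at its top face (31 above the bench), 45 inside the mouth. Below it a 13 mm hole goes through the floor plate. Axes as shoe_mouth. With the bar home (shoulder against the roof's front edge) bar_hole lies 17 below this point.
- pin_head (a point): Middle of the locking pin's round black head, 18 in diameter, 24 high; loose, 0.03 kg. Below the head a steel shaft 10 in diameter, 28 long with a 5 long conical tip; z up along the pin. Head underside 12 below this point, tip 40 below. At the start it stands in an aluminium block 36 square, 30 high, head underside on the block's top.
- pin_tip (a point): Lower end of the pin's shaft, 40 below pin_head. Fully in, it lies 28 below the roof's top face.
- bar: Steel carrier bar, loose, about 0.12 kg, 119 long, one flat underside: tongue 75 long, 13.5 mm hole, nose bevelled on top to 8 thick over its last 10; shoulder 34 wide, 30 high, 10 long; head block 18 wide, 36 high, ending 44 behind the shoulder's front face. Origin at the underside, below the shoulder's front face. Axes as bar_tongue.
- pin: The pin; origin at its tip, z up along it.
- objective_can: Black can 41 in diameter and 59 high, bystander, origin at its underside.
- loupe: Black waisted eye loupe 35 in diameter, 30 high, bystander, origin at its underside.
- riser_block: Aluminium riser block 35 x 35 x 32, bystander, origin at its underside.

How it is judged (in metres and radians):
On the way, in this order (a step that is already met when the one before it is completed fails the run):
1. the bar is clear of the dust cover (its rear end out of the mouth) ((y of bar in the frame of cover_mouth below -0.046 m or horizontal distance between bar and cover_mouth above 0.12 m)), for 0.1 s.
2. the bar is home in the shoe, shoulder up against the roof (distance between bar_hole and shoe_hole below 0.022 m and y of bar_hole in the frame of shoe_hole between -0.003 and 0.003 m and x of bar_hole in the frame of shoe_hole between -0.003 and 0.003 m and z of bar_hole in the frame of shoe_hole below -0.01 m and angle between the y axis of bar_hole and the y axis of shoe_hole, either way round below 0.09 rad), for 0.2 s.
At the end, for the whole second after the job is handed in: The bar is home in the shoe (hole within 3 mm of the shoe's hole along and across, under the roof, aligned within 5 degrees), and the pin is upright through roof, tongue and base: tip within 5 mm of the hole's axis, head no more than 3 mm off the roof. Bar and pin are at rest (all of step 2 and z of pin_tip in the frame of shoe_hole below -0.025 m and horizontal distance between pin_tip and shoe_hole below 0.005 m and angle between pin's own z axis and vertical below 0.12 rad and linear speed of each of bar, pin below 0.01 m/s); the robot touches nothing.
It fails at once if the objective can is pushed more than 20 mm away or tipped (distance of objective_can from where it was at the start of the episode above 0.02 m or angle between objective_can's own z axis and vertical above 0.4 rad).
It fails at once if the loupe is pushed more than 20 mm away or tipped (distance of loupe from where it was at the start of the episode above 0.02 m or angle between loupe's own z axis and vertical above 0.4 rad).
It fails at once if the riser block is pushed more than 20 mm away or tipped (distance of riser_block from where it was at the start of the episode above 0.02 m or angle between riser_block's own z axis and vertical above 0.4 rad).
It also fails if it takes over 62 s, if anything falls off the work surface, if the arm or the gripper's body presses on something with over 40 N, if the wrist force passes 120 N, or if a joint passes its speed limit or range.

## Working session

There is one attempt and no reset: what is moved stays moved. The work goes in short steps, Python scripts to look and compute and a tool call to move; the robot and the scene stay as the last step left them, time stands still between calls to the robot, and variables do not carry over. Pictures are saved under pics/ and viewed, about 8 in all and at most 12, crops included, and the job is handed in when it is done.

Besides the shell and the picture viewer there is one more tool, called by a JSON object that holds its "op" and its "data", one argument or row to a line. servo_tool: Moves the arm, as the interface text tells. Its arguments: {"type":"object","properties":{"moves":{"type":"array","items":{"type":"object","properties":{"x":{"type":"number"},"y":{"type":"number"},"z":{"type":"number"},"ax":{"type":"number"},"ay":{"type":"number"},"az":{"type":"number"},"gripper":{"type":"number"}}}},"newtons":{"type":"number"}},"required":["moves"]}

```bash
mkdir -p pics; cat > h.py <<'E'
import numpy as np, cv2
from rig import monitor, viewer, job, env
def info(n):
    c=viewer.camera_info(n); return np.array(c["camera_matrix"]),c["k1"],np.array(c["R"]),np.array(c["t"])
def ray(n,u,v):
    K,k,R,t=info(n)
    p=cv2.undistortPoints(np.array([[[u,v]]],float),K,np.array([k,0,0,0,0.]))[0,0]
    return -R.T@t, R.T@np.array([p[0],p[1],1])
def onz(n,u,v,z):
    o,d=ray(n,u,v); return o+d*(z-o[2])/d[2]
def proj(n,X):
    K,k,R,t=info(n)
    return cv2.projectPoints(np.array(X,float).reshape(-1,1,3),cv2.Rodrigues(R)[0],t,K,np.array([k,0,0,0,0.]))[0][:,0]
def snap(n,f):
    im=viewer.camera(n); cv2.imwrite("pics/"+f,im[:,:,::-1]); return im
E
python3 - <<'E'
from h import *
np.set_printoptions(precision=4,suppress=True)
for n in("side","top"):
    snap(n,n+"0.png"); K,k,R,t=info(n); print(n,K.tolist(),k,-R.T@t,R.tolist())
print(monitor.read_state(),env.hold_point_z)
E
```

```text
side [[497.7020018918271, 0.0, 320.5804065254684], [0.0, 497.7020018918271, 199.04762112607568], [0.0, 0.0, 1.0]] -0.028438650101742128 [ 0.5984 -0.6854  0.6654] [[0.9994953150505306, 0.031319595457358615, -0.005310191373928885], [0.014510781866953999, -0.5988428283671587, -0.8007351023421112], [-0.028258669495396047, 0.8002539283587486, -0.5989950732224273]]
top [[492.9146057043751, 0.0, 320.76819210174796], [0.0, 492.9146057043751, 204.32083566168836], [0.0, 0.0, 1.0]] -0.056669962782463064 [0.4442 0.0964 0.9681] [[-0.018461239694794858, -0.9997992790566249, -0.007783587012698068], [-0.9868601943245275, 0.019471050312978508, -0.16039898708366238], [0.1605183462619982, 0.004720148044539305, -0.9870215705422807]]
{'clock': 0.1, 'joint_positions': array([ 60.2302,  14.8555,  88.0042,  -0.0024,  77.2314, -11.6205]), 'qvel': array([-0.044 , -0.0164, -0.144 ,  0.1227,  0.0542,  0.0476]), 'tau': array([  0.0033, -43.8205, -28.4643,   0.0724,   0.0361,  -0.    ]), 'tool_pos': array([0.1711, 0.5222, 0.184 ]), 'tool_rot': array([-179.9102,   -0.0161,  161.8512]), 'force': array([-0.3375,  0.3332, -0.3768]), 'wrist_torque': array([-0.0023, -0.0206, -0.0242]), 'opening': 1.0008522976112695} 0.0188
```

View pics/top0.png

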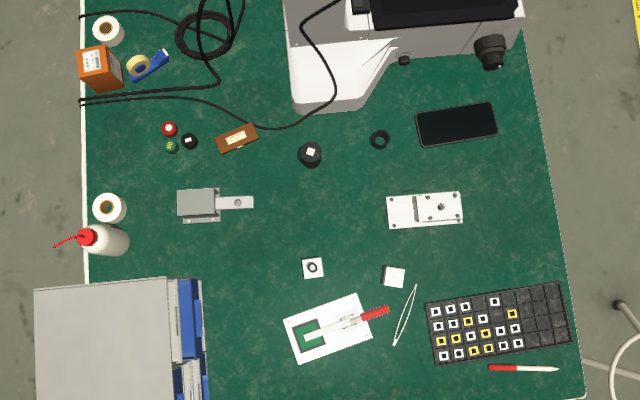

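View pics/side0.png

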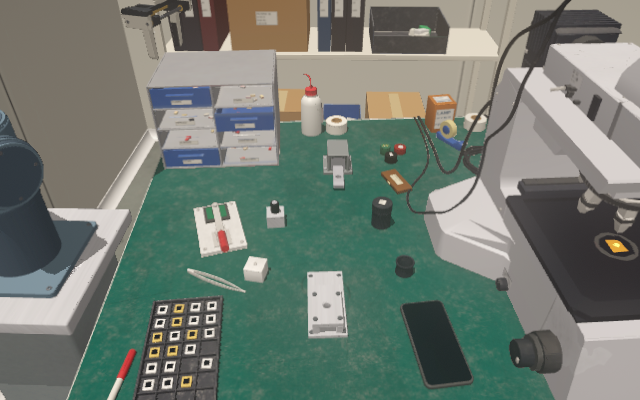

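The top view shows the cover at (200,204) with the tongue to the right up to (253,202). The shoe is at (425,210) with its mouth on the left, the pin stand at (312,267), the riser at (394,277), the can at (310,153) and the loupe at (380,140). Next I'll zoom in to measure.

```bash
python3 - <<'E'
import cv2,numpy as np
im=cv2.imread("pics/top0.png")
def c(x,y,w,h,s):
    o=cv2.resize(im[y:y+h,x:x+w],None,fx=s,fy=s,interpolation=cv2.INTER_CUBIC)
    for i in range(0,w,10): cv2.putText(o,str(x+i),(i*s,10),0,.35,(0,255,255),1); cv2.line(o,(i*s,12),(i*s,18),(0,255,255),1)
    for j in range(0,h,10): cv2.putText(o,str(y+j),(0,j*s+4),0,.35,(0,255,255),1)
    return o
a=c(170,180,100,50,8); b=np.hstack([c(380,185,90,50,6)[:280],c(298,250,43,50,6)[:280,:258]])
b=cv2.copyMakeBorder(b,0,0,0,800-b.shape[1],0)if b.shape[1]<800 else b[:,:800]
cv2.imwrite("pics/z.png",np.vstack([a[:310],b]))
E
```

```text
(no output)
```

View pics/z.png

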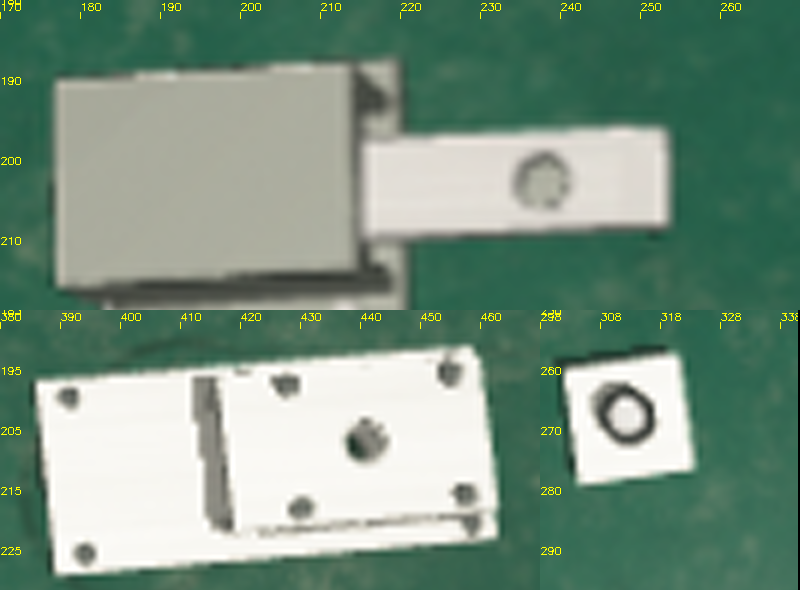

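```bash
python3 - <<'E'
from h import *
np.set_printoptions(precision=4,suppress=True)
A=lambda x,y,z:onz("top",170+(x+.5)/8-.5,180+(y+.5)/8-.5,z)
B=lambda x,y,z:onz("top",380+(x+.5)/6-.5,185+(y-310+.5)/6-.5,z)
C=lambda x,y,z:onz("top",298+(x-540+.5)/6-.5,250+(y-310+.5)/6-.5,z)
ang=lambda a,b:np.degrees(np.arctan2(*(b-a)[1::-1]))
print("hole",A(542,181,.022),"tip",A(668,178,.018))
for p,q in(((362,138),(620,129)),((362,240),(620,230))):print("tongue",A(*p,.022),A(*q,.022),ang(A(*p,.022),A(*q,.022)))
cc=[A(55,80,.055),A(350,64,.055),A(356,270,.055),A(56,288,.055)]
print("cover",cc,ang(cc[0],cc[1]),ang(cc[3],cc[2]))
print("shoehole",B(367,441,.031),B(217,375,.031),B(234,531,.031))
for p,q,z in(((216,373),(473,347),.031),((36,382),(216,372),.008),((55,574),(497,540),.008)):print("shoe",ang(B(*p,z),B(*q,z)),B(*p,z),B(*q,z))
print("pin",C(628,416,.054)); bc=[C(563,367,.03),C(678,352,.03),C(694,468,.03),C(578,485,.03)];print(np.mean(bc,0),ang(bc[0],bc[1]),ang(bc[3],bc[2]),np.linalg.norm(bc[0]-bc[1]))
for n,u,v,z in(("can",310,153,.055),("loupe",380,140,.03),("riser",394,277,.03)):print(n,onz("top",u,v,z))
s=snap("side","s1.png")
E
python3 - <<'E'
import cv2,numpy as np
im=cv2.imread("pics/s1.png")
def c(x,y,w,h,s):
    o=cv2.resize(im[y:y+h,x:x+w],None,fx=s,fy=s,interpolation=cv2.INTER_CUBIC)
    for i in range(0,w,10): cv2.putText(o,str(x+i),(i*s,10),0,.35,(0,255,255),1); cv2.line(o,(i*s,12),(i*s,18),(0,255,255),1)
    for j in range(0,h,10): cv2.putText(o,str(y+j),(0,j*s+4),0,.35,(0,255,255),1)
    return o
a=c(310,130,50,65,6)  # 300x390
b=c(300,260,55,85,6)  # 330x510
d=c(262,195,28,35,6)
H=510;W=300+330+168
o=np.zeros((H,W,3),np.uint8);o[:390,:300]=a;o[:510,300:630]=b;o[:210,630:]=d
cv2.imwrite("pics/z2.png",o)
E
```

```text
hole [0.6054 0.2637 0.022 ] tip [0.6063 0.2335 0.018 ]
tongue [0.617  0.3081 0.022 ] [0.618  0.2447 0.022 ] -89.1365543128526
tongue [0.5917 0.3077 0.022 ] [0.593  0.2446 0.022 ] -88.87854347190515
cover [array([0.6265, 0.3744, 0.055 ]), array([0.6288, 0.3039, 0.055 ]), array([0.5795, 0.3016, 0.055 ]), array([0.5766, 0.3727, 0.055 ])] -88.06030749884938 -87.64325730374692
shoehole [ 0.5879 -0.1303  0.031 ] [ 0.6104 -0.083   0.031 ] [ 0.5597 -0.0859  0.031 ]
shoe -85.2791627563572 [ 0.611  -0.0827  0.031 ] [ 0.6179 -0.1665  0.031 ]
shoe -87.89915648589925 [ 0.6133 -0.0275  0.008 ] [ 0.6155 -0.0871  0.008 ]
shoe -86.77153410819551 [ 0.5495 -0.0312  0.008 ] [ 0.5578 -0.1768  0.008 ]
pin [0.4757 0.1187 0.054 ]
[0.4759 0.1192 0.03  ] -83.65774540586682 -82.77947892930605 0.036646009184569554
can [0.6924 0.1195 0.055 ]
loupe [ 0.7229 -0.0182  0.03  ]
riser [ 0.4552 -0.0346  0.03  ]
```

View pics/z2.png

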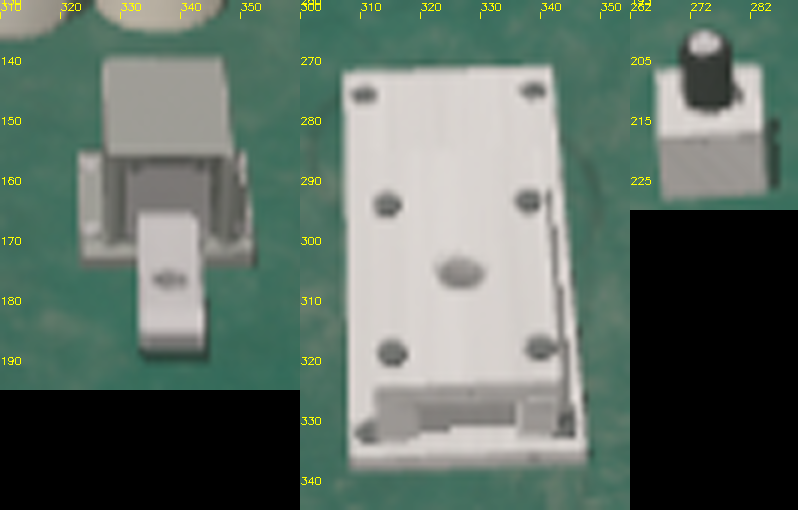

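The side crop confirms the layout: tongue hole at about (338,176), shoe hole at about (326,305), pin head top at about (274,202). I'll cross-check the points between the two views.

```bash
cat >> h.py <<'E'
def tri(u1,v1,u2,v2):
    o,d=ray("top",u1,v1);p,e=ray("side",u2,v2)
    d/=np.linalg.norm(d);e/=np.linalg.norm(e)
    s=np.linalg.lstsq(np.c_[d,-e],p-o,rcond=None)[0]
    a,b=o+d*s[0],p+e*s[1]; return (a+b)/2,np.linalg.norm(a-b)
def plan(x,y,z,yaw):
    "shift & turn in tool axes from the measured pose"
    from scipy.spatial.transform import Rotation as Ro
    s=monitor.read_state();R=Ro.from_euler("xyz",s["tool_rot"],degrees=True)
    T=Ro.from_euler("xyz",[180,0,yaw],degrees=True)
    print("shift",(R.inv().apply(np.array([x,y,z])-s["tool_pos"])).round(4),"turn",(R.inv()*T).as_rotvec(degrees=True).round(2),"pos",s["tool_pos"].round(4),s["tool_rot"].round(2),"F",s["force"].round(1),"op",round(s["opening"],3),"t",s["clock"])
E
python3 - <<'E'
from h import *
np.set_printoptions(precision=4,suppress=True)
S=lambda x,y,x0,y0,X:((x+.5-X)/6-.5+x0,(y+.5)/6-.5+y0)
for n,t,s,z in(("tongue hole",(237.3,202.2),S(168,279,310,130,0),.022),("shoehole",(440.75,206.4),S(460,272,300,260,300),.031),("pin",(312.3,267.3),S(705,43,262,195,630),.054)):
    print(n,tri(*t,*s),onz("side",*s,z),onz("top",*t,z))
for X in((138,215),(200,213),(138,335),(207,335)): print(onz("side",*S(*X,310,130,0),.022))
for a in(342,72),(552,67),(350,457),(586,455): print(onz("side",*S(*a,300,260,300),.008))
plan(.606,.259,.10,91.2)
E
```

```text
tongue hole (array([0.6049, 0.2637, 0.0218]), np.float64(0.0011304208188672323)) [0.6043 0.2632 0.022 ] [0.6054 0.2638 0.022 ]
shoehole (array([ 0.5875, -0.1304,  0.0308]), np.float64(0.0009608502845679659)) [ 0.587  -0.1306  0.031 ] [ 0.5879 -0.1303  0.031 ]
pin (array([0.4754, 0.1185, 0.0551]), np.float64(0.0002756490366525452)) [0.475  0.1199 0.054 ] [0.4756 0.1186 0.054 ]
[0.5923 0.308  0.022 ]
[0.6168 0.31   0.022 ]
[0.5933 0.2257 0.022 ]
[0.619  0.2263 0.022 ]
[ 0.5485 -0.0313  0.008 ]
[ 0.6131 -0.0275  0.008 ]
[ 0.5584 -0.1762  0.008 ]
[ 0.622  -0.1738  0.008 ]
shift [-0.4953 -0.1146  0.0841] turn [-0.07  0.03 70.65] pos [0.1711 0.5223 0.1841] [-179.93   -0.02  161.85] F [-0.1 -0.3  0.1] op 1.003 t 0.15
```

```bash
python3 - <<'E'
from h import *
np.set_printoptions(precision=3,suppress=True)
for p in(163,167),(279,163):print("cab front base",onz("side",*p,0))
for z in(.15,.2,.25): print(z,[onz("top",*p,z)for p in((34,291),(168,279),(175,400))],[onz("side",*p,z) for p in((152,83),(278,77),(277,52))])
print(proj("top",[[.171,.523,.185],[.171,.523,.3]]))
print("flask",onz("top",103,240,.1))
E
```

```text
cab front base [0.176 0.326 0.   ]
cab front base [0.459 0.35  0.   ]
0.15 [array([0.439, 0.584, 0.15 ]), array([0.457, 0.356, 0.15 ]), array([0.264, 0.34 , 0.15 ])] [array([0.13 , 0.485, 0.15 ]), array([0.448, 0.526, 0.15 ]), array([0.427, 0.705, 0.15 ])]
0.2 [array([0.44 , 0.554, 0.2  ]), array([0.456, 0.34 , 0.2  ]), array([0.275, 0.325, 0.2  ])] [array([0.176, 0.371, 0.2  ]), array([0.462, 0.409, 0.2  ]), array([0.443, 0.57 , 0.2  ])]
0.25 [array([0.44 , 0.525, 0.25 ]), array([0.455, 0.324, 0.25 ]), array([0.286, 0.31 , 0.25 ])] [array([0.221, 0.258, 0.25 ]), array([0.477, 0.291, 0.25 ]), array([0.46 , 0.435, 0.25 ])]
[[ 50.683 466.684]
 [  4.413 496.951]]
flask [0.528 0.492 0.1  ]
```

{"op": "servo_tool", "data": {
  "moves": [
    {"z":-0.05},
    {"z":-0.1},
    {"z":-0.15},
    {"z":-0.15},
    {"x":-0.05,"y":-0.012,"z":-0.15,"az":8},
    {"x":-0.1,"y":-0.023,"z":-0.15,"az":16},
    {"x":-0.15,"y":-0.035,"z":-0.15,"az":24},
    {"x":-0.2,"y":-0.046,"z":-0.15,"az":32},
    {"x":-0.25,"y":-0.058,"z":-0.15,"az":40},
    {"x":-0.3,"y":-0.069,"z":-0.15,"az":48},
    {"x":-0.35,"y":-0.081,"z":-0.15,"az":56},
    {"x":-0.4,"y":-0.093,"z":-0.15,"az":64}
  ]
}}

```text
invalid input at $.moves[0]: expected keys x, y, z, ax, ay, az, gripper
```

```bash
python3 -c "
from h import *
plan(.605,.259,.07,91.2)"
```

```text
shift [-0.4944 -0.1148  0.1141] turn [-7.000e-02  3.000e-02  7.065e+01] pos [0.1711 0.5223 0.1841] [-1.7993e+02 -2.0000e-02  1.6185e+02] F [-0.1 -0.3  0.1] op 1.003 t 0.15
```

{"op": "servo_tool", "data": {
  "moves": [
    {"x":0,"y":0,"z":-0.05,"ax":0,"ay":0,"az":0,"gripper":1},
    {"x":0,"y":0,"z":-0.1,"ax":0,"ay":0,"az":0,"gripper":1},
    {"x":0,"y":0,"z":-0.15,"ax":0,"ay":0,"az":0,"gripper":1},
    {"x":0,"y":0,"z":-0.15,"ax":0,"ay":0,"az":0,"gripper":1},
    {"x":-0.05,"y":-0.012,"z":-0.15,"ax":0,"ay":0,"az":8,"gripper":1},
    {"x":-0.1,"y":-0.023,"z":-0.15,"ax":0,"ay":0,"az":16,"gripper":1},
    {"x":-0.15,"y":-0.035,"z":-0.15,"ax":0,"ay":0,"az":24,"gripper":1},
    {"x":-0.2,"y":-0.046,"z":-0.15,"ax":0,"ay":0,"az":32,"gripper":1},
    {"x":-0.25,"y":-0.058,"z":-0.15,"ax":0,"ay":0,"az":40,"gripper":1},
    {"x":-0.3,"y":-0.069,"z":-0.15,"ax":0,"ay":0,"az":48,"gripper":1},
    {"x":-0.35,"y":-0.081,"z":-0.15,"ax":0,"ay":0,"az":56,"gripper":1},
    {"x":-0.4,"y":-0.093,"z":-0.15,"ax":0,"ay":0,"az":64,"gripper":1}
  ]
}}

```text
clock: 1.35
tool_pos: [0.5146, 0.3136, 0.3334]
tool_rot: [-179.9, 0.1, 97.5]
force: [1.5, 0.2, -0.5]
opening: 0.999
```

```bash
python3 -c "
from h import *
plan(.605,.259,.07,91.2)"
```

```text
shift [-0.0657  0.083   0.2633] turn [-0.1   0.07  6.31] pos [0.5146 0.3136 0.3334] [-1.799e+02  7.000e-02  9.751e+01] F [ 1.5  0.2 -0.5] op 0.999 t 1.35
```

{"op": "servo_tool", "data": {
  "moves": [
    {"x":-0.03,"y":0.04,"z":0.03,"ax":0,"ay":0,"az":6.3,"gripper":1},
    {"x":-0.065,"y":0.083,"z":0.07,"ax":0,"ay":0,"az":6.3,"gripper":1},
    {"x":-0.0657,"y":0.083,"z":0.12,"ax":0,"ay":0,"az":6.3,"gripper":1},
    {"x":-0.0657,"y":0.083,"z":0.17,"ax":0,"ay":0,"az":6.3,"gripper":1},
    {"x":-0.0657,"y":0.083,"z":0.22,"ax":0,"ay":0,"az":6.3,"gripper":0.2},
    {"x":-0.0657,"y":0.083,"z":0.25,"ax":0,"ay":0,"az":6.3,"gripper":0.2},
    {"x":-0.0657,"y":0.083,"z":0.263,"ax":0,"ay":0,"az":6.3,"gripper":0.2},
    {"x":-0.0657,"y":0.083,"z":0.263,"ax":0,"ay":0,"az":6.3,"gripper":0.2}
  ]
}}

```text
clock: 2.15
tool_pos: [0.603, 0.2585, 0.0676]
tool_rot: [-179.6, 0.1, 91.2]
force: [-0.2, 0.1, 0.3]
opening: 0.709
```

```bash
python3 - <<'E'
from h import *
plan(.605,.259,.006,91.2)
t=snap("top","t2.png"); s=snap("side","s2.png")
o=np.hstack([cv2.resize(t[160:240,170:270],None,fx=4,fy=4),cv2.resize(s[110:210,290:390],None,fx=4,fy=4)[:320]])
cv2.imwrite("pics/z3.png",o[:,:,::-1])
E
```

```text
shift [0.0006 0.0024 0.0616] turn [-0.42  0.15  0.01] pos [0.603  0.2585 0.0676] [-1.7958e+02  1.5000e-01  9.1210e+01] F [-0.2  0.1  0.3] op 0.709 t 2.15
```

View pics/z3.png

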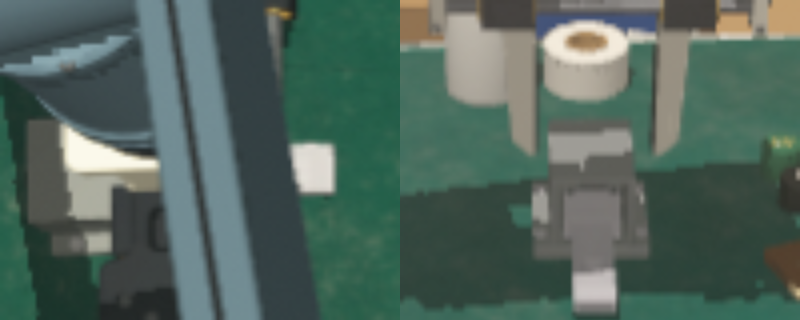

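Side crop: the open fingers (tips at about x 525 and 660) straddle the tongue (centre about 594), so they're centred. Descend and grip.

{"op": "servo_tool", "data": {
  "moves": [
    {"x":0.0006,"y":0.0024,"z":0.035,"ax":-0.4,"ay":0,"az":0,"gripper":0.2},
    {"x":0.0006,"y":0.0024,"z":0.055,"ax":-0.4,"ay":0,"az":0,"gripper":0.2},
    {"x":0.0006,"y":0.0024,"z":0.0615,"ax":-0.4,"ay":0,"az":0,"gripper":0.2},
    {"x":0.0006,"y":0.0024,"z":0.0615,"ax":-0.4,"ay":0,"az":0,"gripper":-1},
    {"x":0.0006,"y":0.0024,"z":0.0615,"ax":-0.4,"ay":0,"az":0,"gripper":-1},
    {"x":0.0006,"y":0.0024,"z":0.0615,"ax":-0.4,"ay":0,"az":0,"gripper":-1},
    {"x":0.0006,"y":0.0024,"z":0.0615,"ax":-0.4,"ay":0,"az":0,"gripper":-1},
    {"x":0.0006,"y":0.0024,"z":0.0615,"ax":-0.4,"ay":0,"az":0,"gripper":-1}
  ],
  "newtons": 30
}}

```text
clock: 3.05
tool_pos: [0.6095, 0.2602, 0.0118]
tool_rot: [179.4, 0.0, 91.2]
force: [-0.5, -0.5, 0.1]
opening: 0.223
```

```bash
python3 - <<'E'
from h import *
plan(.606,.203,.0075,91.9)
E
```

```text
shift [-0.0571 -0.0047  0.0043] turn [ 0.56  0.02 -0.68] pos [0.6095 0.2602 0.0118] [1.7944e+02 2.0000e-02 9.1220e+01] F [-0.5 -0.5  0.1] op 0.223 t 3.05
```

{"op": "servo_tool", "data": {
  "moves": [
    {"x":0,"y":0,"z":0,"ax":0,"ay":0,"az":0,"gripper":-1},
    {"x":0,"y":0,"z":0,"ax":0,"ay":0,"az":0,"gripper":-1},
    {"x":0,"y":0,"z":0,"ax":0,"ay":0,"az":0,"gripper":-1}
  ]
}}

```text
clock: 3.35
tool_pos: [0.6095, 0.2602, 0.0118]
tool_rot: [179.4, 0.0, 91.2]
force: [0.2, -0.0, -0.7]
opening: 0.007
```

```bash
python3 - <<'E'
from h import *
plan(.606,.203,.0075,91.9)
s=snap("side","s3.png"); t=snap("top","t3.png")
o=np.hstack([cv2.resize(s[120:220,290:390],None,fx=4,fy=4),cv2.resize(t[150:250,170:270],None,fx=4,fy=4)])
cv2.imwrite("pics/z4.png",o[:,:,::-1])
E
```

```text
shift [-0.0571 -0.0047  0.0043] turn [ 0.55  0.02 -0.67] pos [0.6095 0.2602 0.0118] [1.7945e+02 2.0000e-02 9.1230e+01] F [ 0.2 -0.  -0.7] op 0.007 t 3.35
```

View pics/z4.png

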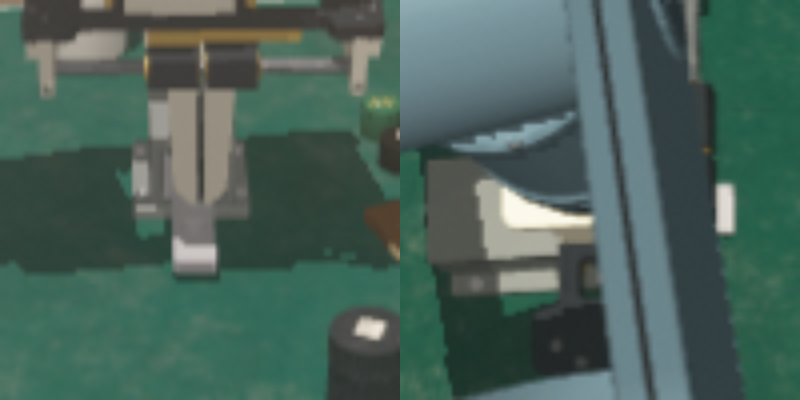

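```bash
python3 - <<'E'
from h import *
np.set_printoptions(precision=4,suppress=True)
s=monitor.read_state();print(proj("side",[s["tool_pos"],s["tool_pos"]+[0,0,.012],s["tool_pos"]+[0,0,.03]]), s["joint_positions"],s["tau"])
for u,v in((332,169),(347,169),(340,170)):
    for z in(.012,.022,.03): print(u,v,z,onz("side",u,v,z))
E
```

```text
[[339.7165 180.5442]
 [339.8089 176.2365]
 [339.9495 169.6727]] [13.5815 34.227  83.4485 -0.1581 61.7985 12.4305] [  0.0011 -58.4552 -24.8006   0.0586  -0.0545   0.0008]
332 169 0.012 [0.591  0.3077 0.012 ]
332 169 0.022 [0.5911 0.2925 0.022 ]
332 169 0.03 [0.5912 0.2803 0.03  ]
347 169 0.012 [0.6267 0.3085 0.012 ]
347 169 0.022 [0.6263 0.2933 0.022 ]
347 169 0.03 [0.626  0.2811 0.03  ]
340 170 0.012 [0.6101 0.3038 0.012 ]
340 170 0.022 [0.6099 0.2887 0.022 ]
340 170 0.03 [0.6097 0.2766 0.03  ]
```

```bash
python3 - <<'E'
from h import *
a=cv2.imread("pics/side0.png");b=cv2.imread("pics/s3.png")
def crop(im,x,y,w,h,s,pts):
    o=cv2.resize(im[y:y+h,x:x+w],None,fx=s,fy=s,interpolation=cv2.INTER_CUBIC)
    for p in pts:
        q=((p-[x,y]+.5)*s).astype(int); cv2.drawMarker(o,tuple(int(i) for i in q),(0,0,255),0,12,1)
    return o
p0=np.array([.1711,.5222,.184]);p1=monitor.read_state()["tool_pos"]
A=crop(a,115,0,100,75,4,proj("side",[p0,p0+[0,0,.03]]))
B=crop(b,305,130,66,66,6,proj("side",[p1,p1+[0,0,.019],p1+[0,0,.03]]))
o=np.zeros((396,796,3),np.uint8);o[:300,:400]=A;o[:,400:]=B;cv2.imwrite("pics/z5.png",o)
E
```

```text
(no output)
```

View pics/z5.png

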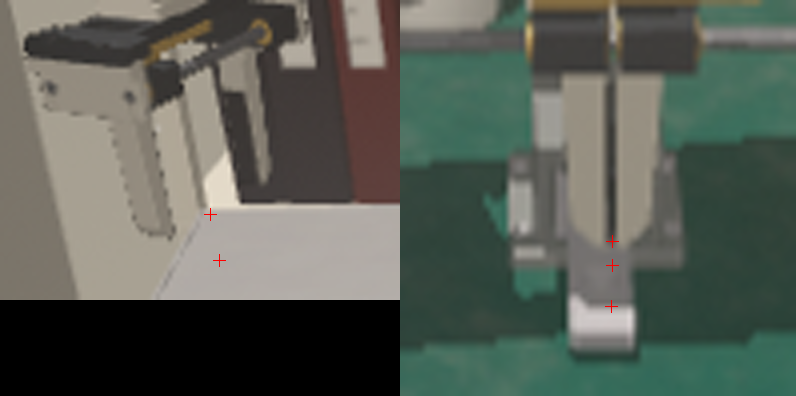

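```bash
python3 - <<'E'
from h import *
np.set_printoptions(precision=4,suppress=True)
for z in(.1,.12,.15): print(z,onz("top",247,177,z))
# triangulate carriage ends in t3/s3 unknown; shadows aside
t=cv2.imread("pics/t3.png");s=cv2.imread("pics/s3.png")
o=np.hstack([cv2.resize(t[120:320,150:290],None,fx=3,fy=3),cv2.resize(s[90:200,270:397],None,fx=3,fy=3,).__getitem__(slice(0,330)) if 0 else cv2.copyMakeBorder(cv2.resize(s[90:200,270:397],None,fx=3,fy=3),0,270,0,0,0)])
print(o.shape);cv2.imwrite("pics/z6.png",o)
E
```

```text
0.1 [0.6379 0.2328 0.1   ]
0.12 [0.6335 0.2297 0.12  ]
0.15 [0.6268 0.2249 0.15  ]
(600, 801, 3)
```

View pics/z6.png

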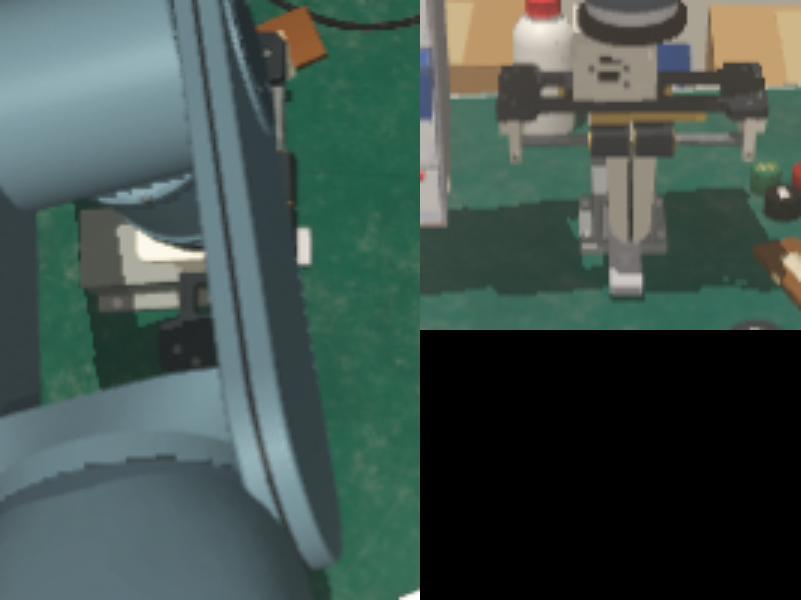

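```bash
python3 - <<'E'
from h import *
print(tri(246,130.7,385.3,112), tri(246,137,385.3,122))
E
```

```text
(array([0.69384293, 0.21846923, 0.20743139]), np.float64(0.006970941021928534)) (array([0.69364588, 0.22267613, 0.18204881]), np.float64(0.011729290800540986))
```

The fingers shut above the tongue. Vision puts their tips about 30 mm above the reported TCP: the tip midpoint lands on the TCP+30 mm marker both at the start and now, while x and y agree. I'll trust the camera, open, go lower in steps and watch the force.

{"op": "servo_tool", "data": {
  "moves": [
    {"x":0,"y":-0.0045,"z":0,"ax":0.5,"ay":0,"az":0,"gripper":0.2},
    {"x":0,"y":-0.0045,"z":0,"ax":0.5,"ay":0,"az":0,"gripper":0.2},
    {"x":0,"y":-0.0045,"z":0,"ax":0.5,"ay":0,"az":0,"gripper":0.2},
    {"x":0,"y":-0.0045,"z":0,"ax":0.5,"ay":0,"az":0,"gripper":0.2},
    {"x":0,"y":-0.0045,"z":0,"ax":0.5,"ay":0,"az":0,"gripper":0.2},
    {"x":0,"y":-0.0045,"z":0.01,"ax":0.5,"ay":0,"az":0,"gripper":0.2},
    {"x":0,"y":-0.0045,"z":0.02,"ax":0.5,"ay":0,"az":0,"gripper":0.2},
    {"x":0,"y":-0.0045,"z":0.02,"ax":0.5,"ay":0,"az":0,"gripper":0.2}
  ]
}}

```text
clock: 4.25
tool_pos: [0.6033, 0.2596, -0.0108]
tool_rot: [-179.8, 0.1, 91.2]
force: [-1.0, 0.3, -0.7]
opening: 0.592
```

```bash
python3 - <<'E'
from h import *
plan(.6055,.2595,-.022,91.2)
s=monitor.read_state();print(s["joint_positions"].round(2))
im=snap("side","s4.png");p1=s["tool_pos"]
o=cv2.resize(im[110:210,280:400],None,fx=5,fy=5,interpolation=cv2.INTER_CUBIC)[:,:,::-1].copy()
for z in(0,.03):
    q=(proj("side",[p1+[0,0,z]])[0]-[280,110]+.5)*5; cv2.drawMarker(o,(int(q[0]),int(q[1])),(0,0,255),0,12,1)
cv2.imwrite("pics/z7.png",o)
E
```

```text
shift [-0.0001  0.0022  0.0112] turn [-0.19  0.08  0.02] pos [ 0.6033  0.2596 -0.0108] [-1.7981e+02  8.0000e-02  9.1220e+01] F [-1.   0.3 -0.7] op 0.592 t 4.25
[ 1.359e+01  3.560e+01  8.461e+01 -4.000e-02  5.999e+01  1.239e+01]
```

View pics/z7.png

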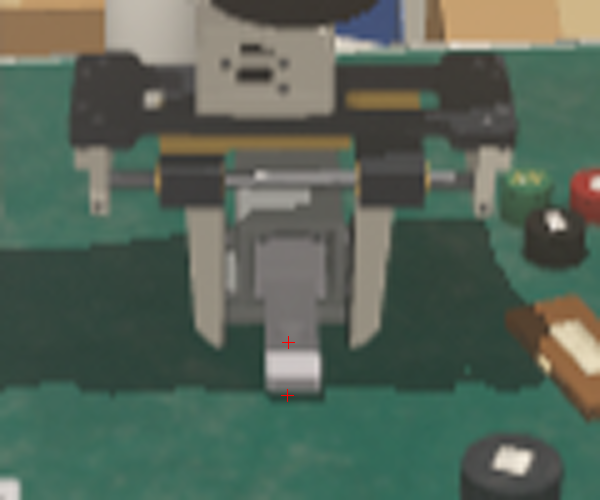

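The reported z is now below the bench with no contact, so the ~30 mm offset is confirmed. The fingers straddle the tongue about 2 mm to the left; I'll shift, go down 12 mm and grip.

{"op": "servo_tool", "data": {
  "moves": [
    {"x":0,"y":0.0022,"z":0.006,"ax":0,"ay":0,"az":0,"gripper":0.2},
    {"x":0,"y":0.0022,"z":0.012,"ax":0,"ay":0,"az":0,"gripper":0.2},
    {"x":0,"y":0.0022,"z":0.012,"ax":0,"ay":0,"az":0,"gripper":0},
    {"x":0,"y":0.0022,"z":0.012,"ax":0,"ay":0,"az":0,"gripper":-1},
    {"x":0,"y":0.0022,"z":0.012,"ax":0,"ay":0,"az":0,"gripper":-1},
    {"x":0,"y":0.0022,"z":0.012,"ax":0,"ay":0,"az":0,"gripper":-1},
    {"x":0,"y":0.0022,"z":0.012,"ax":0,"ay":0,"az":0,"gripper":-1},
    {"x":0,"y":0.0022,"z":0.012,"ax":0,"ay":0,"az":0,"gripper":-1}
  ],
  "newtons": 25
}}

```text
clock: 5.1
tool_pos: [0.6063, 0.2599, -0.0216]
tool_rot: [-179.9, 0.1, 91.2]
force: [0.6, -0.1, 0.8]
opening: 0.255
```

```bash
python3 - <<'E'
from h import *
plan(.6055,.2035,-.022,91.2)
E
```

```text
shift [-0.0564 -0.002   0.0004] turn [-0.09  0.05  0.03] pos [ 0.6063  0.2599 -0.0216] [-1.7991e+02  5.0000e-02  9.1230e+01] F [ 0.6 -0.1  0.8] op 0.255 t 5.1
```

Opening 0.255 (about 24 mm) means the tongue is gripped. Pull the bar out 58 mm.

{"op": "servo_tool", "data": {
  "moves": [
    {"x":-0.008,"y":0,"z":-0.0005,"ax":0,"ay":0,"az":0,"gripper":-1},
    {"x":-0.018,"y":0,"z":-0.0005,"ax":0,"ay":0,"az":0,"gripper":-1},
    {"x":-0.028,"y":0,"z":-0.0005,"ax":0,"ay":0,"az":0,"gripper":-1},
    {"x":-0.038,"y":0,"z":-0.0005,"ax":0,"ay":0,"az":0,"gripper":-1},
    {"x":-0.048,"y":0,"z":-0.0005,"ax":0,"ay":0,"az":0,"gripper":-1},
    {"x":-0.055,"y":0,"z":-0.0005,"ax":0,"ay":0,"az":0,"gripper":-1},
    {"x":-0.058,"y":0,"z":-0.0005,"ax":0,"ay":0,"az":0,"gripper":-1},
    {"x":-0.058,"y":0,"z":-0.0005,"ax":0,"ay":0,"az":0,"gripper":-1}
  ]
}}

```text
clock: 5.9
tool_pos: [0.6076, 0.2013, -0.0211]
tool_rot: [-179.9, 0.1, 91.2]
force: [0.1, -0.0, -0.7]
opening: 0.256
```

```bash
python3 - <<'E'
from h import *
plan(.6055,.2,-.022,91.2)
a=snap("side","s5.png");b=snap("top","t5.png")
o=np.hstack([cv2.resize(a[130:215,295:395],None,fx=4,fy=4),cv2.resize(b[165:250,190:290],None,fx=4,fy=4)])
cv2.imwrite("pics/z8.png",o[:,:,::-1])
E
```

```text
shift [-0.0013 -0.0021  0.0009] turn [-0.09  0.05 -0.02] pos [ 0.6076  0.2013 -0.0211] [-1.7991e+02  5.0000e-02  9.1180e+01] F [ 0.1 -0.  -0.7] op 0.256 t 5.9
```

View pics/z8.png

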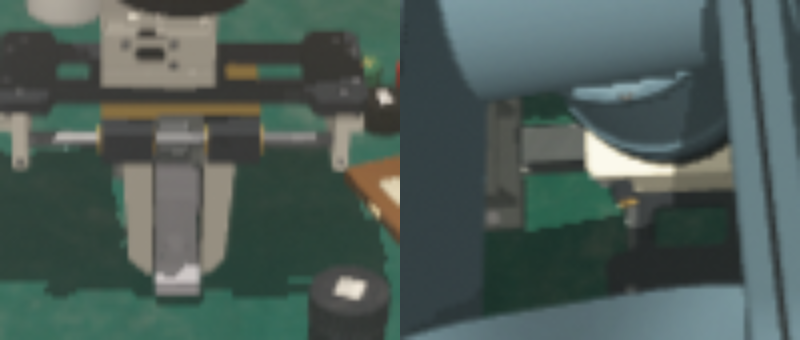

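The side crop shows the bar out and held between the fingers. By the sizes given, its mass centre would overhang the rail end, so I'll lift it clear and lay it flat on the free bench.

{"op": "servo_tool", "data": {
  "moves": [
    {"x":0,"y":0,"z":-0.003,"ax":0,"ay":0,"az":0,"gripper":-1},
    {"x":0,"y":0,"z":-0.006,"ax":0,"ay":0,"az":0,"gripper":-1},
    {"x":-0.015,"y":0,"z":-0.006,"ax":0,"ay":0,"az":0,"gripper":-1},
    {"x":-0.03,"y":0,"z":-0.006,"ax":0,"ay":0,"az":0,"gripper":-1},
    {"x":-0.045,"y":-0.001,"z":-0.006,"ax":0,"ay":0,"az":0,"gripper":-1},
    {"x":-0.055,"y":-0.002,"z":-0.006,"ax":0,"ay":0,"az":0,"gripper":-1},
    {"x":-0.06,"y":-0.002,"z":-0.006,"ax":0,"ay":0,"az":0,"gripper":-1},
    {"x":-0.06,"y":-0.002,"z":-0.003,"ax":0,"ay":0,"az":0,"gripper":-1},
    {"x":-0.06,"y":-0.002,"z":0,"ax":0,"ay":0,"az":0,"gripper":-1},
    {"x":-0.06,"y":-0.002,"z":0.003,"ax":0,"ay":0,"az":0,"gripper":-1},
    {"x":-0.06,"y":-0.002,"z":0.006,"ax":0,"ay":0,"az":0,"gripper":-1},
    {"x":-0.06,"y":-0.002,"z":0.006,"ax":0,"ay":0,"az":0,"gripper":-1}
  ],
  "newtons": 45
}}

```text
clock: 7.2
tool_pos: [0.6062, 0.1425, -0.0278]
tool_rot: [-179.8, 0.0, 91.3]
force: [-0.4, 0.6, -2.3]
opening: 0.256
```

{"op": "servo_tool", "data": {
  "moves": [
    {"x":0,"y":0,"z":0.001,"ax":0,"ay":0,"az":0,"gripper":-1},
    {"x":0,"y":0,"z":0.002,"ax":0,"ay":0,"az":0,"gripper":-1},
    {"x":0,"y":0,"z":0.002,"ax":0,"ay":0,"az":0,"gripper":-1}
  ]
}}

```text
clock: 7.5
tool_pos: [0.6061, 0.1426, -0.0299]
tool_rot: [-179.8, 0.0, 91.3]
force: [0.1, 0.3, -0.8]
opening: 0.252
```

{"op": "servo_tool", "data": {
  "moves": [
    {"x":0,"y":0,"z":0.001,"ax":0,"ay":0,"az":0,"gripper":-1},
    {"x":0,"y":0,"z":0.0017,"ax":0,"ay":0,"az":0,"gripper":-1},
    {"x":0,"y":0,"z":0.0017,"ax":0,"ay":0,"az":0,"gripper":-1}
  ]
}}

```text
clock: 7.8
tool_pos: [0.6062, 0.1426, -0.0316]
tool_rot: [-179.8, 0.0, 91.3]
force: [-0.5, 0.2, -0.8]
opening: 0.257
```

{"op": "servo_tool", "data": {
  "moves": [
    {"x":0,"y":0,"z":0,"ax":0,"ay":0,"az":0,"gripper":-0.2},
    {"x":0,"y":0,"z":0,"ax":0,"ay":0,"az":0,"gripper":-0.2},
    {"x":0,"y":0,"z":0,"ax":0,"ay":0,"az":0,"gripper":-0.2},
    {"x":0,"y":0,"z":-0.01,"ax":0,"ay":0,"az":0,"gripper":-0.2},
    {"x":0,"y":0,"z":-0.04,"ax":0,"ay":0,"az":0,"gripper":-0.2},
    {"x":0,"y":0,"z":-0.08,"ax":0,"ay":0,"az":0,"gripper":0.2},
    {"x":0.03,"y":0,"z":-0.09,"ax":0,"ay":0,"az":0,"gripper":0.2},
    {"x":0.06,"y":0,"z":-0.09,"ax":0,"ay":0,"az":0,"gripper":0.2},
    {"x":0.077,"y":0,"z":-0.09,"ax":0,"ay":0,"az":0,"gripper":0.2},
    {"x":0.077,"y":0,"z":-0.09,"ax":0,"ay":0,"az":0,"gripper":0.2}
  ],
  "newtons": 30
}}

```text
clock: 8.8
tool_pos: [0.6042, 0.2217, 0.0586]
tool_rot: [-179.8, 0.0, 91.4]
force: [0.2, -0.3, -0.1]
opening: 0.601
```

```bash
python3 - <<'E'
from h import *
plan(.6045,.2192,-.0265,91.3)
a=snap("side","s6.png")
# projected expected bar outline: shoulder front centre
c=np.cos(np.radians(1.3));s=np.sin(np.radians(1.3))
P=lambda x,y,z:np.array([.6062,.1912,0])+[x*c-y*s,x*s+y*c,z]
pts=[P(-.012,-.075,.008),P(.012,-.075,.008),P(-.012,0,.012),P(.012,0,.012),P(-.017,0,.03),P(.017,0,.03),P(0,.0,.03),P(-.009,.044,.036),P(.009,.044,.036),P(0,-.045,.012)]
o=cv2.resize(a[120:245,275:405],None,fx=5,fy=5,interpolation=cv2.INTER_CUBIC)[:600,:,::-1].copy()
for q in proj("side",pts): cv2.drawMarker(o,tuple(int(i) for i in (q-[275,120]+.5)*5),(0,0,255),0,8,1)
cv2.imwrite("pics/z9.png",o)
E
```

```text
shift [-0.0024  0.0005  0.0851] turn [-0.16  0.02  0.14] pos [0.6042 0.2217 0.0586] [-1.7984e+02  2.0000e-02  9.1440e+01] F [ 0.2 -0.3 -0.1] op 0.601 t 8.8
```

View pics/z9.png

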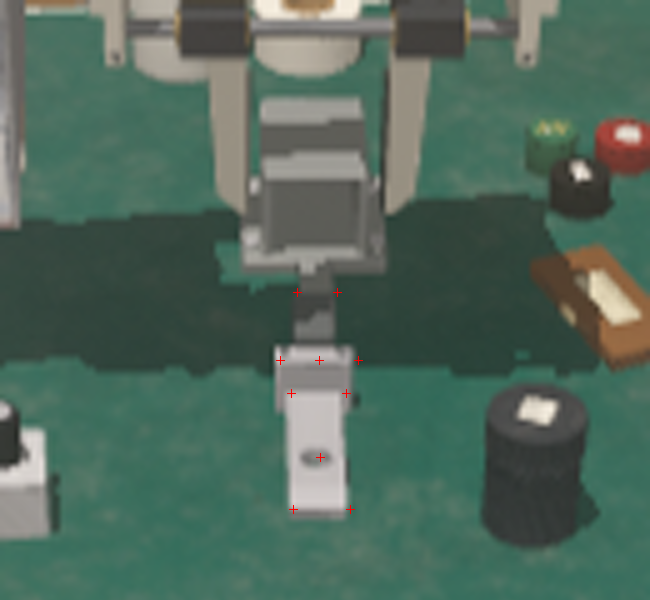

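The bar lies flat where expected: the tongue hole at crop (317,457) against a predicted (320,457), so within about 1.5 mm. Grip the head.

{"op": "servo_tool", "data": {
  "moves": [
    {"x":-0.0024,"y":-0.0005,"z":0.03,"ax":0,"ay":0,"az":0,"gripper":0.2},
    {"x":-0.0024,"y":-0.0005,"z":0.06,"ax":0,"ay":0,"az":0,"gripper":0.2},
    {"x":-0.0024,"y":-0.0005,"z":0.08,"ax":0,"ay":0,"az":0,"gripper":0.2},
    {"x":-0.0024,"y":-0.0005,"z":0.085,"ax":0,"ay":0,"az":0,"gripper":0},
    {"x":-0.0024,"y":-0.0005,"z":0.085,"ax":0,"ay":0,"az":0,"gripper":-1},
    {"x":-0.0024,"y":-0.0005,"z":0.085,"ax":0,"ay":0,"az":0,"gripper":-1},
    {"x":-0.0024,"y":-0.0005,"z":0.085,"ax":0,"ay":0,"az":0,"gripper":-1},
    {"x":-0.0024,"y":-0.0005,"z":0.085,"ax":0,"ay":0,"az":0,"gripper":-1},
    {"x":-0.0024,"y":-0.0005,"z":0.085,"ax":0,"ay":0,"az":0,"gripper":-1},
    {"x":-0.0024,"y":-0.0005,"z":0.085,"ax":0,"ay":0,"az":0,"gripper":-1},
    {"x":-0.0024,"y":-0.0005,"z":0.085,"ax":0,"ay":0,"az":0,"gripper":-1}
  ],
  "newtons": 45
}}

```text
clock: 9.95
tool_pos: [0.6043, 0.2178, -0.0257]
tool_rot: [-179.9, 0.1, 91.4]
force: [-0.1, -0.8, 5.2]
opening: 0.19
```

```bash
python3 - <<'E'
from h import *
# approach pose: head 28 behind shoulder; shoe yaw 3.5; tongue tip 3mm outside mouth
c=np.cos(np.radians(3.5));s=np.sin(np.radians(3.5));h=np.array([.5875,-.1304])
ydir=np.array([-s,c])
for d in(.078,.05,.03,0):
    p=h+ydir*(.045+.028+d);print(d,p)
p=h+ydir*(.045+.028+.081)
plan(*p,.0,93.5)
E
```

```text
0.078 [0.57828167 0.02031835]
0.05 [ 0.57999103 -0.00762942]
0.03 [ 0.581212   -0.02759212]
0 [ 0.58304346 -0.05753616]
shift [-0.1938 -0.031  -0.0254] turn [-0.09  0.07 -2.09] pos [ 0.6043  0.2178 -0.0257] [-1.7991e+02  7.0000e-02  9.1410e+01] F [-0.1 -0.8  5.2] op 0.19 t 9.95
```

{"op": "servo_tool", "data": {
  "moves": [
    {"x":0,"y":0,"z":-0.015,"ax":0,"ay":0,"az":0,"gripper":-1},
    {"x":0,"y":0,"z":-0.03,"ax":0,"ay":0,"az":0,"gripper":-1},
    {"x":-0.02,"y":-0.003,"z":-0.035,"ax":0,"ay":0,"az":0,"gripper":-1},
    {"x":-0.045,"y":-0.008,"z":-0.035,"ax":0,"ay":0,"az":-0.5,"gripper":-1},
    {"x":-0.075,"y":-0.013,"z":-0.035,"ax":0,"ay":0,"az":-1,"gripper":-1},
    {"x":-0.105,"y":-0.018,"z":-0.035,"ax":0,"ay":0,"az":-1.5,"gripper":-1},
    {"x":-0.135,"y":-0.023,"z":-0.035,"ax":0,"ay":0,"az":-2.1,"gripper":-1},
    {"x":-0.16,"y":-0.028,"z":-0.035,"ax":0,"ay":0,"az":-2.1,"gripper":-1},
    {"x":-0.18,"y":-0.031,"z":-0.03,"ax":0,"ay":0,"az":-2.1,"gripper":-1},
    {"x":-0.19,"y":-0.031,"z":-0.025,"ax":0,"ay":0,"az":-2.1,"gripper":-1},
    {"x":-0.1935,"y":-0.031,"z":-0.02,"ax":0,"ay":0,"az":-2.1,"gripper":-1},
    {"x":-0.1935,"y":-0.031,"z":-0.02,"ax":0,"ay":0,"az":-2.1,"gripper":-1}
  ]
}}

```text
clock: 11.15
tool_pos: [0.5778, 0.0237, -0.0059]
tool_rot: [-179.9, 0.0, 93.5]
force: [-0.2, 0.1, -0.9]
opening: 0.191
```

```bash
python3 - <<'E'
from h import *
c=np.cos(np.radians(3.5));s=np.sin(np.radians(3.5));h=np.array([.5875,-.1304]);ydir=np.array([-s,c])
p=h+ydir*(.045+.027+.078)
plan(*p,-.0162,93.5)
p=h+ydir*(.045+.027)
plan(*p,-.0162,93.5)
a=snap("side","s7.png");b=snap("top","t7.png")
A=cv2.resize(a[240:350,270:390],None,fx=5,fy=5,interpolation=cv2.INTER_CUBIC)[:,:400]
A=cv2.resize(a[235:350,290:370],None,fx=5,fy=5,interpolation=cv2.INTER_CUBIC)
B=cv2.resize(b[165:280,350:430],None,fx=5,fy=5,interpolation=cv2.INTER_CUBIC)
cv2.imwrite("pics/z10.png",np.hstack([A,B])[:,:,::-1])
E
```

```text
shift [-0.0044  0.0003  0.0103] turn [-0.14  0.04 -0.02] pos [ 0.5778  0.0237 -0.0059] [-1.7986e+02  4.0000e-02  9.3480e+01] F [-0.2  0.1 -0.9] op 0.191 t 11.15
shift [-0.0824  0.0003  0.0104] turn [-0.14  0.04 -0.02] pos [ 0.5778  0.0237 -0.0059] [-1.7986e+02  4.0000e-02  9.3480e+01] F [-0.2  0.1 -0.9] op 0.191 t 11.15
```

{"op": "servo_tool", "data": {
  "moves": [
    {"x":-0.002,"y":0.0003,"z":0.005,"ax":0,"ay":0,"az":0,"gripper":-1},
    {"x":-0.002,"y":0.0003,"z":0.01,"ax":0,"ay":0,"az":0,"gripper":-1},
    {"x":-0.002,"y":0.0003,"z":0.0103,"ax":0,"ay":0,"az":0,"gripper":-1},
    {"x":-0.006,"y":0.0003,"z":0.0103,"ax":0,"ay":0,"az":0,"gripper":-1},
    {"x":-0.011,"y":0.0003,"z":0.0103,"ax":0,"ay":0,"az":0,"gripper":-1},
    {"x":-0.016,"y":0.0003,"z":0.0103,"ax":0,"ay":0,"az":0,"gripper":-1},
    {"x":-0.02,"y":0.0003,"z":0.0103,"ax":0,"ay":0,"az":0,"gripper":-1},
    {"x":-0.02,"y":0.0003,"z":0.0103,"ax":0,"ay":0,"az":0,"gripper":-1}
  ]
}}

```text
clock: 12.05
tool_pos: [0.5798, 0.0036, -0.0157]
tool_rot: [-179.9, 0.1, 93.5]
force: [-0.6, -0.5, -1.1]
opening: 0.189
```

{"op": "servo_tool", "data": {
  "moves": [
    {"x":-0.005,"y":-0.0003,"z":0,"ax":0,"ay":0,"az":0,"gripper":-1},
    {"x":-0.01,"y":-0.0003,"z":0,"ax":0,"ay":0,"az":0,"gripper":-1},
    {"x":-0.015,"y":-0.0003,"z":0,"ax":0,"ay":0,"az":0,"gripper":-1},
    {"x":-0.02,"y":-0.0003,"z":0,"ax":0,"ay":0,"az":0,"gripper":-1},
    {"x":-0.025,"y":-0.0003,"z":0,"ax":0,"ay":0,"az":0,"gripper":-1},
    {"x":-0.025,"y":-0.0003,"z":0,"ax":0,"ay":0,"az":0,"gripper":-1}
  ]
}}

```text
clock: 12.65
tool_pos: [0.5812, -0.0222, -0.0156]
tool_rot: [-179.9, 0.1, 93.4]
force: [0.0, 0.1, -1.0]
opening: 0.196
```

{"op": "servo_tool", "data": {
  "moves": [
    {"x":-0.005,"y":0,"z":0,"ax":0,"ay":0,"az":0,"gripper":-1},
    {"x":-0.01,"y":0,"z":0,"ax":0,"ay":0,"az":0,"gripper":-1},
    {"x":-0.015,"y":0,"z":0,"ax":0,"ay":0,"az":0,"gripper":-1},
    {"x":-0.02,"y":0,"z":0,"ax":0,"ay":0,"az":0,"gripper":-1},
    {"x":-0.025,"y":0,"z":0,"ax":0,"ay":0,"az":0,"gripper":-1},
    {"x":-0.03,"y":0,"z":0,"ax":0,"ay":0,"az":0,"gripper":-1},
    {"x":-0.03,"y":0,"z":0,"ax":0,"ay":0,"az":0,"gripper":-1}
  ]
}}

```text
clock: 13.35
tool_pos: [0.5832, -0.0529, -0.0155]
tool_rot: [-179.9, 0.1, 93.4]
force: [-0.1, 0.2, -0.6]
opening: 0.193
```

{"op": "servo_tool", "data": {
  "moves": [
    {"x":-0.002,"y":0,"z":0,"ax":0,"ay":0,"az":0,"gripper":-1},
    {"x":-0.004,"y":0,"z":0,"ax":0,"ay":0,"az":0,"gripper":-1},
    {"x":-0.004,"y":0,"z":0,"ax":0,"ay":0,"az":0,"gripper":-1}
  ]
}}

```text
clock: 13.65
tool_pos: [0.5835, -0.0571, -0.0155]
tool_rot: [-179.9, 0.1, 93.4]
force: [-0.4, -0.2, -1.8]
opening: 0.193
```

{"op": "servo_tool", "data": {
  "moves": [
    {"x":-0.001,"y":0,"z":0,"ax":0,"ay":0,"az":0,"gripper":-1},
    {"x":-0.002,"y":0,"z":0,"ax":0,"ay":0,"az":0,"gripper":-1},
    {"x":-0.002,"y":0,"z":0,"ax":0,"ay":0,"az":0,"gripper":-1}
  ]
}}

```text
clock: 13.95
tool_pos: [0.5835, -0.0586, -0.0155]
tool_rot: [-179.9, 0.0, 93.4]
force: [1.1, 2.3, -1.0]
opening: 0.188
```

{"op": "servo_tool", "data": {
  "moves": [
    {"x":-0.001,"y":0,"z":0,"ax":0,"ay":0,"az":0,"gripper":-1},
    {"x":-0.0015,"y":0,"z":0,"ax":0,"ay":0,"az":0,"gripper":-1},
    {"x":-0.0015,"y":0,"z":0,"ax":0,"ay":0,"az":0,"gripper":-1}
  ]
}}

```text
clock: 14.25
tool_pos: [0.5835, -0.0586, -0.0155]
tool_rot: [-179.9, -0.1, 93.4]
force: [0.6, 6.3, 0.5]
opening: 0.192
```

Contact at y = -58.6 mm, as predicted for home. Lower 2 mm to the floor, press once more and release.

{"op": "servo_tool", "data": {
  "moves": [
    {"x":0,"y":0,"z":0.001,"ax":0,"ay":0,"az":0,"gripper":-1},
    {"x":0,"y":0,"z":0.002,"ax":0,"ay":0,"az":0,"gripper":-1},
    {"x":-0.0015,"y":0,"z":0.002,"ax":0,"ay":0,"az":0,"gripper":-1},
    {"x":-0.002,"y":0,"z":0.002,"ax":0,"ay":0,"az":0,"gripper":-1}
  ]
}}

```text
clock: 14.65
tool_pos: [0.5835, -0.0585, -0.0176]
tool_rot: [-179.9, -0.2, 93.4]
force: [0.4, 11.0, 1.8]
opening: 0.189
```

{"op": "servo_tool", "data": {
  "moves": [
    {"x":0,"y":0,"z":0,"ax":0,"ay":0,"az":0,"gripper":-0.3},
    {"x":0,"y":0,"z":0,"ax":0,"ay":0,"az":0,"gripper":-0.3},
    {"x":0,"y":0,"z":0,"ax":0,"ay":0,"az":0,"gripper":-0.3},
    {"x":0,"y":0,"z":-0.01,"ax":0,"ay":0,"az":0,"gripper":-0.3},
    {"x":0,"y":0,"z":-0.04,"ax":0,"ay":0,"az":0,"gripper":-0.3},
    {"x":0,"y":0,"z":-0.08,"ax":0,"ay":0,"az":0,"gripper":-0.3},
    {"x":0,"y":0,"z":-0.12,"ax":0,"ay":0,"az":0,"gripper":-0.3},
    {"x":0,"y":0,"z":-0.12,"ax":0,"ay":0,"az":0,"gripper":-0.3}
  ]
}}

```text
clock: 15.45
tool_pos: [0.588, -0.0606, 0.1096]
tool_rot: [179.4, 0.0, 93.4]
force: [-0.1, -0.2, 0.2]
opening: 0.349
```

```bash
python3 - <<'E'
from h import *
plan(.4755,.1187,.06,90)
a=snap("side","s8.png")
# pose over pin: pixel-level report of hole darkness handled after arm leaves
print([round(float(x),1) for x in proj("side",[[.4755,.1187,.054],[.5875,-.1304,.031],[.5875,-.1304,.020]]).ravel()])
E
```

```text
shift [ 0.1856 -0.1023  0.0485] turn [ 0.59 -0.01  3.36] pos [ 0.588  -0.0606  0.1096] [1.7941e+02 1.0000e-02 9.3360e+01] F [-0.1 -0.2  0.2] op 0.349 t 15.45
[274.2, 202.1, 326.6, 304.8, 326.5, 309.2]
```

{"op": "servo_tool", "data": {
  "moves": [
    {"x":0.04,"y":-0.022,"z":0,"ax":0.3,"ay":0,"az":0,"gripper":0},
    {"x":0.08,"y":-0.045,"z":0,"ax":0.6,"ay":0,"az":0,"gripper":0},
    {"x":0.12,"y":-0.067,"z":0,"ax":0.6,"ay":0,"az":0,"gripper":0},
    {"x":0.16,"y":-0.09,"z":0,"ax":0.6,"ay":0,"az":0,"gripper":0},
    {"x":0.1856,"y":-0.1023,"z":0.02,"ax":0.6,"ay":0,"az":0,"gripper":0},
    {"x":0.1856,"y":-0.1023,"z":0.04,"ax":0.6,"ay":0,"az":0,"gripper":0},
    {"x":0.1856,"y":-0.1023,"z":0.05,"ax":0.6,"ay":0,"az":0,"gripper":0},
    {"x":0.1856,"y":-0.1023,"z":0.05,"ax":0.6,"ay":0,"az":0,"gripper":0}
  ]
}}

```text
clock: 16.3
tool_pos: [0.472, 0.119, 0.0544]
tool_rot: [-179.5, -0.1, 93.4]
force: [0.5, -0.4, 0.3]
opening: 0.5
```

```bash
python3 - <<'E'
from h import *
plan(.4755,.1187,.003,93.4)
# check dock while arm is away: dark hole blob in roof, both views vs start
for n,f0,(x,y,w,h) in(("top","top0.png",(432,198,18,18)),("side","side0.png",(318,297,18,16))):
    b=snap(n,n+"9.png")[:,:,::-1];a=cv2.imread("pics/"+f0)
    for im in(a,b):
        g=255-cv2.cvtColor(im[y:y+h,x:x+w],6).astype(float);g=np.clip(g-60,0,None);m=g.sum()
        yy,xx=np.mgrid[y:y+h,x:x+w];print(n,round((g*xx).sum()/m,2),round((g*yy).sum()/m,2),int(m),int(g.max()))
E
```

```text
shift [-0.0006  0.0039  0.0514] turn [-0.48 -0.07 -0.04] pos [0.472  0.119  0.0544] [-1.7952e+02 -7.0000e-02  9.3360e+01] F [ 0.5 -0.4  0.3] op 0.5 t 16.3
top 440.11 206.63 2625 138
top 440.16 206.58 2935 136
side 326.25 305.33 1559 64
side 326.23 305.24 1459 66
```

{"op": "servo_tool", "data": {
  "moves": [
    {"x":-0.0006,"y":0.0035,"z":0.015,"ax":-0.4,"ay":0,"az":0,"gripper":0},
    {"x":-0.0006,"y":0.0035,"z":0.03,"ax":-0.4,"ay":0,"az":0,"gripper":0},
    {"x":-0.0006,"y":0.0035,"z":0.043,"ax":-0.4,"ay":0,"az":0,"gripper":0},
    {"x":-0.0006,"y":0.0035,"z":0.05,"ax":-0.4,"ay":0,"az":0,"gripper":0},
    {"x":-0.0006,"y":0.0035,"z":0.0505,"ax":-0.4,"ay":0,"az":0,"gripper":0},
    {"x":-0.0006,"y":0.0035,"z":0.0505,"ax":-0.4,"ay":0,"az":0,"gripper":0}
  ]
}}

```text
clock: 17.0
tool_pos: [0.4778, 0.1181, 0.0061]
tool_rot: [179.8, -0.1, 93.3]
force: [0.1, 0.0, 0.2]
opening: 0.499
```

```bash
python3 - <<'E'
from h import *
plan(.4755,.1187,.003,93.4)
E
```

```text
shift [ 0.0008 -0.0023  0.0031] turn [ 0.17 -0.07 -0.13] pos [0.4778 0.1181 0.0061] [ 1.7983e+02 -7.0000e-02  9.3270e+01] F [0.1 0.  0.2] op 0.499 t 17.0
```

{"op": "servo_tool", "data": {
  "moves": [
    {"x":0.0006,"y":-0.0023,"z":0.003,"ax":0.17,"ay":0,"az":0,"gripper":0},
    {"x":0.0006,"y":-0.0023,"z":0.003,"ax":0.17,"ay":0,"az":0,"gripper":0},
    {"x":0.0006,"y":-0.0023,"z":0.003,"ax":0.17,"ay":0,"az":0,"gripper":0}
  ]
}}

```text
clock: 17.3
tool_pos: [0.4757, 0.1186, 0.0035]
tool_rot: [180.0, -0.1, 93.3]
force: [-0.5, 0.4, 0.5]
opening: 0.496
```

{"op": "servo_tool", "data": {
  "moves": [
    {"x":0,"y":0,"z":0,"ax":0,"ay":0,"az":0,"gripper":-1},
    {"x":0,"y":0,"z":0,"ax":0,"ay":0,"az":0,"gripper":-1},
    {"x":0,"y":0,"z":0,"ax":0,"ay":0,"az":0,"gripper":-1},
    {"x":0,"y":0,"z":0,"ax":0,"ay":0,"az":0,"gripper":-1},
    {"x":0,"y":0,"z":0,"ax":0,"ay":0,"az":0,"gripper":-1},
    {"x":0,"y":0,"z":0,"ax":0,"ay":0,"az":0,"gripper":-1}
  ],
  "newtons": 20
}}

```text
clock: 17.9
tool_pos: [0.4758, 0.1186, 0.0035]
tool_rot: [180.0, -0.1, 93.3]
force: [0.5, -0.1, 0.1]
opening: 0.187
```

{"op": "servo_tool", "data": {
  "moves": [
    {"x":0,"y":0,"z":-0.01,"ax":0,"ay":0,"az":0,"gripper":-1},
    {"x":0,"y":0,"z":-0.025,"ax":0,"ay":0,"az":0,"gripper":-1},
    {"x":0,"y":0,"z":-0.05,"ax":0,"ay":0,"az":0,"gripper":-1},
    {"x":0,"y":0,"z":-0.075,"ax":0,"ay":0,"az":0,"gripper":-1},
    {"x":0,"y":0,"z":-0.075,"ax":0,"ay":0,"az":0,"gripper":-1}
  ]
}}

```text
clock: 18.4
tool_pos: [0.4784, 0.1186, 0.0822]
tool_rot: [179.6, -0.1, 93.3]
force: [0.8, -0.1, -0.3]
opening: 0.185
```

```bash
python3 - <<'E'
from h import *
plan(.588,-.1304,.0785,93.3)
E
```

```text
shift [-0.2549  0.0951  0.0042] turn [ 0.43 -0.05 -0.02] pos [0.4784 0.1186 0.0822] [ 1.7957e+02 -5.0000e-02  9.3280e+01] F [ 0.8 -0.1 -0.3] op 0.185 t 18.4
```

{"op": "servo_tool", "data": {
  "moves": [
    {"x":-0.025,"y":0.01,"z":0,"ax":0.2,"ay":0,"az":0,"gripper":-1},
    {"x":-0.06,"y":0.022,"z":0,"ax":0.4,"ay":0,"az":0,"gripper":-1},
    {"x":-0.1,"y":0.038,"z":0,"ax":0.4,"ay":0,"az":0,"gripper":-1},
    {"x":-0.14,"y":0.053,"z":0,"ax":0.4,"ay":0,"az":0,"gripper":-1},
    {"x":-0.18,"y":0.068,"z":0,"ax":0.4,"ay":0,"az":0,"gripper":-1},
    {"x":-0.215,"y":0.081,"z":0,"ax":0.4,"ay":0,"az":0,"gripper":-1},
    {"x":-0.24,"y":0.09,"z":0,"ax":0.4,"ay":0,"az":0,"gripper":-1},
    {"x":-0.2549,"y":0.0951,"z":0.01,"ax":0.4,"ay":0,"az":0,"gripper":-1},
    {"x":-0.2549,"y":0.0951,"z":0.025,"ax":0.4,"ay":0,"az":0,"gripper":-1},
    {"x":-0.2549,"y":0.0951,"z":0.032,"ax":0.4,"ay":0,"az":0,"gripper":-1},
    {"x":-0.2549,"y":0.0951,"z":0.032,"ax":0.4,"ay":0,"az":0,"gripper":-1}
  ]
}}

```text
clock: 19.5
tool_pos: [0.5864, -0.1291, 0.0486]
tool_rot: [-179.8, -0.2, 93.3]
force: [0.3, 0.2, 0.6]
opening: 0.189
```

```bash
python3 - <<'E'
from h import *
plan(.588,-.1304,.0335,93.3)
E
```

```text
shift [-0.0015  0.0016  0.0151] turn [-0.2  -0.17  0.01] pos [ 0.5864 -0.1291  0.0486] [-1.798e+02 -1.700e-01  9.331e+01] F [0.3 0.2 0.6] op 0.189 t 19.5
```

{"op": "servo_tool", "data": {
  "moves": [
    {"x":-0.0015,"y":0.0016,"z":0.006,"ax":-0.15,"ay":-0.1,"az":0,"gripper":-1},
    {"x":-0.0015,"y":0.0016,"z":0.011,"ax":-0.15,"ay":-0.1,"az":0,"gripper":-1},
    {"x":-0.0015,"y":0.0016,"z":0.012,"ax":-0.15,"ay":-0.1,"az":0,"gripper":-1},
    {"x":-0.0015,"y":0.0016,"z":0.012,"ax":-0.15,"ay":-0.1,"az":0,"gripper":-1}
  ]
}}

```text
clock: 19.9
tool_pos: [0.588, -0.1301, 0.0365]
tool_rot: [-179.9, -0.1, 93.3]
force: [-0.3, -0.1, 0.3]
opening: 0.186
```

```bash
python3 - <<'E'
from h import *
plan(.588,-.1304,.0245,93.3)
p=monitor.read_state()["tool_pos"]
a=snap("side","s10.png")
A=cv2.resize(a[250:345,275:375],None,fx=6,fy=6,interpolation=cv2.INTER_CUBIC)[:,:,::-1].copy()
for q,c in zip(proj("side",[[p[0],p[1],p[2]-.0015],[.5875,-.1304,.031]]),((0,0,255),(255,0,0))): cv2.drawMarker(A,tuple(int(i) for i in (q-[275,250]+.5)*6),c,0,10,1)
cv2.imwrite("pics/z11.png",A)
E
```

```text
shift [-0.0003  0.      0.012 ] turn [-0.05 -0.08  0.04] pos [ 0.588  -0.1301  0.0365] [-1.7995e+02 -8.0000e-02  9.3340e+01] F [-0.3 -0.1  0.3] op 0.186 t 19.9
```

View pics/z11.png

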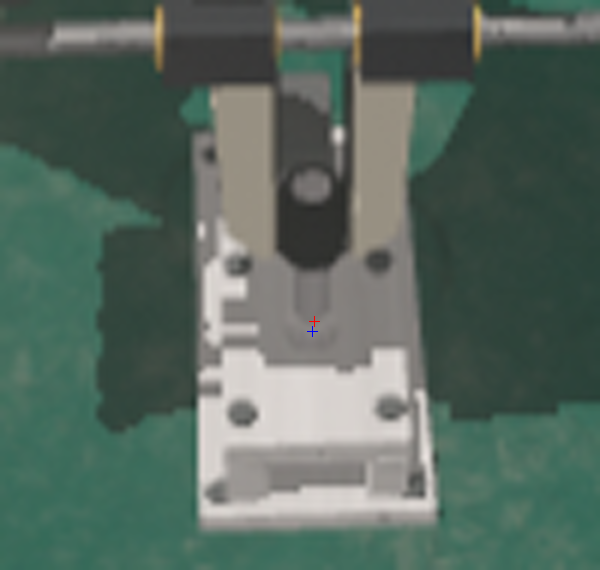

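The pin is upright in the grip. Its shaft ends at about crop (312,318), right over the hole at (312,331), and sits about 4 mm above the roof. Lower it gently.

{"op": "servo_tool", "data": {
  "moves": [
    {"x":-0.0003,"y":-0.0002,"z":0.003,"ax":0,"ay":0,"az":0,"gripper":-1},
    {"x":-0.0003,"y":-0.0002,"z":0.006,"ax":0,"ay":0,"az":0,"gripper":-1},
    {"x":-0.0003,"y":-0.0002,"z":0.008,"ax":0,"ay":0,"az":0,"gripper":-1},
    {"x":-0.0003,"y":-0.0002,"z":0.008,"ax":0,"ay":0,"az":0,"gripper":-1}
  ]
}}

```text
clock: 20.35
tool_pos: [0.5877, -0.1305, 0.0283]
tool_rot: [-179.9, -0.1, 93.3]
force: [0.9, 0.0, -0.3]
opening: 0.189
```

{"op": "servo_tool", "data": {
  "moves": [
    {"x":0,"y":0,"z":0.002,"ax":0,"ay":0,"az":0,"gripper":-1},
    {"x":0,"y":0,"z":0.004,"ax":0,"ay":0,"az":0,"gripper":-1},
    {"x":0,"y":0,"z":0.004,"ax":0,"ay":0,"az":0,"gripper":-1}
  ]
}}

```text
clock: 20.65
tool_pos: [0.5874, -0.1304, 0.024]
tool_rot: [-179.9, -0.1, 93.3]
force: [-0.2, -0.9, -0.2]
opening: 0.187
```

No force with the tip 8 mm inside. Continue down.

{"op": "servo_tool", "data": {
  "moves": [
    {"x":0,"y":0,"z":0.004,"ax":0,"ay":0,"az":0,"gripper":-1},
    {"x":0,"y":0,"z":0.008,"ax":0,"ay":0,"az":0,"gripper":-1},
    {"x":0,"y":0,"z":0.01,"ax":0,"ay":0,"az":0,"gripper":-1},
    {"x":0,"y":0,"z":0.01,"ax":0,"ay":0,"az":0,"gripper":-1}
  ]
}}

```text
clock: 21.05
tool_pos: [0.5871, -0.1302, 0.0134]
tool_rot: [-179.9, -0.1, 93.3]
force: [1.1, 0.6, 0.0]
opening: 0.186
```

{"op": "servo_tool", "data": {
  "moves": [
    {"x":0,"y":0,"z":0.004,"ax":0,"ay":0,"az":0,"gripper":-1},
    {"x":0,"y":0,"z":0.008,"ax":0,"ay":0,"az":0,"gripper":-1},
    {"x":0,"y":0,"z":0.009,"ax":0,"ay":0,"az":0,"gripper":-1},
    {"x":0,"y":0,"z":0.009,"ax":0,"ay":0,"az":0,"gripper":-1}
  ]
}}

```text
clock: 21.45
tool_pos: [0.587, -0.1301, 0.0045]
tool_rot: [-179.8, -0.1, 93.3]
force: [-1.3, 0.5, 1.6]
opening: 0.187
```

The head is at the seated height. Release, rise and back off.

{"op": "servo_tool", "data": {
  "moves": [
    {"x":0,"y":0,"z":0,"ax":0,"ay":0,"az":0,"gripper":0},
    {"x":0,"y":0,"z":0,"ax":0,"ay":0,"az":0,"gripper":0},
    {"x":0,"y":0,"z":0,"ax":0,"ay":0,"az":0,"gripper":0},
    {"x":0,"y":0,"z":0,"ax":0,"ay":0,"az":0,"gripper":0},
    {"x":0,"y":0,"z":-0.02,"ax":0,"ay":0,"az":0,"gripper":0},
    {"x":0,"y":0,"z":-0.06,"ax":0,"ay":0,"az":0,"gripper":0},
    {"x":0,"y":0,"z":-0.11,"ax":0,"ay":0,"az":0,"gripper":0},
    {"x":0.05,"y":-0.03,"z":-0.13,"ax":0,"ay":0,"az":0,"gripper":0},
    {"x":0.1,"y":-0.06,"z":-0.13,"ax":0,"ay":0,"az":0,"gripper":0},
    {"x":0.15,"y":-0.1,"z":-0.13,"ax":0,"ay":0,"az":0,"gripper":0},
    {"x":0.2,"y":-0.14,"z":-0.13,"ax":0,"ay":0,"az":0,"gripper":0},
    {"x":0.2,"y":-0.14,"z":-0.13,"ax":0,"ay":0,"az":0,"gripper":0}
  ]
}}

```text
clock: 22.65
tool_pos: [0.4344, 0.0624, 0.1354]
tool_rot: [-179.9, -0.1, 93.3]
force: [0.1, 0.4, 0.2]
opening: 0.499
```

```bash
python3 - <<'E'
from h import *
a=snap("side","sE.png");b=snap("top","tE.png");print(monitor.read_state()["clock"])
np.set_printoptions(precision=4,suppress=True)
for n,im in(("side",a),("top",b)):
    q=proj(n,[[.5875,-.1304,.043]])[0];x0,y0=(q-14).astype(int)
    g=cv2.cvtColor(im[y0:y0+28,x0:x0+28],7)
    k,l,st,c=cv2.connectedComponentsWithStats((g<90).astype(np.uint8));i=1+st[1:,4].argmax()
    print(n,"black head bbox",st[i,:2]+[x0,y0],st[i,2:],"centroid",c[i]+[x0,y0])
    e=[[.5875+.009*np.cos(t)*1,-.1304+.009*np.sin(t),z]for t in np.arange(0,6.3,.4)for z in(.031,.055)]
    P=proj(n,e);print(" expected bbox",P.min(0),P.max(0))
E
```

```text
22.75
side black head bbox [322 294] [10 14 97] centroid [326.1237 301.5361]
 expected bbox [321.0589 290.8086] [332.1041 309.0096]
top black head bbox [437 202] [ 9  9 35] centroid [439.7143 207.0286]
 expected bbox [436.2038 199.9091] [448.5125 211.2224]
```

```bash
python3 - <<'E'
from h import *
# per-column lowest dark pixel, seated head at start (block) vs now (roof), relative to projected head-underside front rim
for f,c in(("side0.png",[.4755,.1187,.030]),("sE.png",[.5875,-.1304,.031])):
    im=cv2.cvtColor(cv2.imread("pics/"+f),cv2.COLOR_BGR2GRAY).astype(float)
    p=proj("side",[[c[0],c[1]-.009,c[2]]])[0];q=proj("side",[[c[0],c[1]-.009,c[2]+.024]])[0]
    col=im[:,int(p[0])-1:int(p[0])+2].mean(1);v=np.arange(int(p[1])-4,int(p[1])+6)
    print(f,p,q,[int(x) for x in col[v]],"rows",v[0])
E
```

```text
side0.png [274.49284232 214.08478088] [273.77054589 204.79487314] [57, 56, 57, 121, 189, 213, 205, 176, 144, 149] rows 210
sE.png [326.43151379 309.01596813] [326.4587994  299.11312061] [61, 61, 61, 157, 204, 214, 214, 214, 214, 214] rows 305
```

The seated edge has the same offset from its prediction (-1.0 px) on the roof as it had on the stand, so the head sits on the roof. Hand in.

```bash
python3 -c "
from h import *
print(job.close_job(), monitor.read_state()['clock'])"
```

```text
the job is handed in; nothing more can be done
the job is handed in; nothing more can be done
```

The bar is docked in the shoe with the locking pin through it. I handed the job in at about 23 s of the 62 s; no verdict is reported.

**What I did:** I pulled the bar out by its tongue, laid it on the bench and regripped it by the head. I then slid it into the shoe until the shoulder touched the roof, and dropped the pin through.

**Last checks:**
- **Bar home:** the shoulder made contact at y = -58.6 mm, right where the camera measurement predicted, and held against an 11 N push. I did not measure the bar's pose again after releasing it.
- **Pin in:** it went the full depth with hardly any force, which also limits how far the bar's hole can be from the shoe's hole.
- **Pin head seated:** in the side image its lower edge sits at the same offset from its predicted position (-1.0 px) as it did on the stand.
- **Clearance:** the gripper was open and backed off before I handed in.

**What disagreed or failed:**
- **Height error:** the real fingertips were about 30 mm above the reported tool position. My first grip therefore closed on air above the tongue. I corrected for this from the camera images.
- **Not viewed:** the final picture was refused by the 12-picture limit, so the end check was by pixel values only. I did not re-measure the can, loupe or riser block; I kept the arm clear of them and felt no contact.

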